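# Slide a hollow-ground glass off the drying plate and onto the tray rails

## Task

The glass slide with the round hollow is dry: with only a very light fingertip pressure, for it is thin and cracks easily, draw it out flat until its label end sticks out over the front edge of the drying plate, then pinch it there and lift it off. Lay it across the two rails of the tray, seated flat between the lugs of the middle place, and let go. Touch it down slowly and gently each time, do not drop it, and leave the other slides and the bottle where they are.

Things in the scene. Friction and masses are not known exactly. Their poses are not given: they have to be found in the camera images.
- hollow_slide: glass slide to move, 76 (x) x 26 (y) x 3 mm, 12 to 21 g, the only one with a round hollow (21 mm across), ground thin there: cracks if pressed on the plate with over 8 N, on the tray over 15 N. Origin: centre of its underside, x along it, white label end at -x, 6 to 23 mm behind the plate's front edge. In a row of three about 8 mm apart. Slips easier on the plate than under a finger (3 N will do)
- flat_slide1: a plain glass slide of the same size without hollow, in the row on the drying plate; same origin and axes; to be left alone (within 10 mm)
- flat_slide2: as flat_slide1, another one of the row; to be left alone (within 10 mm)
- flat_slide3: as flat_slide1, but lying across the tray rails in the end place at the tray's -y end, 68 mm from the middle place; to be left alone (within 10 mm)
- reagent_bottle: amber glass jar 48 mm across and 95 mm tall standing on the desk; origin: centre of its underside; to be left alone (within 10 mm)
- hotplate: slide-drying hotplate, fixed: flat black aluminium plate 200 (x) x 270 (y) x 5 mm, its level top 55 mm above the origin, on firm rubber mounts (yield 0.05 mm per N) over a white housing set back 20 mm behind the front edge; open air below that edge. Origin: centre of the housing's foot line, which screw feet lift 0 to 8 mm off the desk; front (-x) faces the robot
- front_edge (a point): midpoint of the top of the hotplate's front (-x) edge, 100 mm from the plate's centre; its y axis runs along the edge, its x axis points back over the plate
- tray: grey incubation tray, fixed: pan 150 (x) x 230 (y) mm, floor 4 mm, walls 12 mm high. Two white rails run along its y, centres 13 mm either side of its centre line, 5 mm wide, tops 30 mm above the desk. Lugs on them, 6 mm thick (y), 5 mm high, every 34 mm, part five places 28 mm wide (1 mm of play either side of a slide). Origin: centre of its underside; -x faces the robot
- place (a point): centre of the middle place: midway between the rails and between its lugs, at the height of the rail tops; axes as the tray. The slide belongs here lengthwise along the tray's x, its centre within 12 mm along x (it may stick out farther at the held end, so that the fingers clear the rail). If it meets a lug it stops 5 mm too high: shift it across and try again
Not all that is in view belongs to the job. What is shaped like the hollow_slide but green is not meant.

How it is judged:
By the outcome, as a careful person would: the job done as asked, in the order asked, and still so for the second after the job is handed in, with the robot touching nothing.
It also fails if it takes over 72 s, if anything falls off the work surface, if the arm or the gripper's body presses on something with over 40 N, if the wrist force passes 120 N, or if a joint passes its speed limit or range.

## Robot

A 7-joint arm with a two-finger parallel gripper is mounted at the origin on the work surface. World frame = base frame: x ahead of the robot, y to its left, z up, the work surface at z = 0. Lengths are in mm, angles in rad, forces in N, time in s.
With the tool pointing down it reaches from about 400 to 875 mm from the base axis. Payload 6.5 kg.
Tool frame: the origin (TCP) lies midway between the tips of the shut fingers; the grasp point (between the pads) lies 19 mm behind it (robot.grip_depth is the z of the grasp point in the tool frame, in mm); z points along the fingers, y is the line along which they close (so a half turn about z gives the same grasp; the last joint's range is limited). The gripper opens to 85 mm and grips with 20 to 120 N. Pads are 22 mm wide; open, the fingers measure 114 mm over their backs; the gripper's body (76 mm by 85 mm) begins 54 mm behind the grasp point. The pads swing forward as they close: fully open they stand 13 mm farther back than shut.
Start: joints at [-1.359, 0.536, -0.004, 1.538, 0.003, 1.067, -0.071], TCP at [178.252, 625.073, 231.29] pointing down, gripper open.
Joint ranges: [-2.7, 2.7], [-0.37, 2.16], [-1.27, 1.26], [0.24, 2.4], [-1.31, 4.45], [0.19, 1.91], [-2.76, 2.76]. Speed limits (rad/s): [2.39, 2.39, 3.14, 3.14, 3.14, 3.14, 3.14].

## Interface

Orientations are given as [roll, pitch, yaw] about the fixed x, y, z axes, in that order (R = Rz(yaw) Ry(pitch) Rx(roll)).
In Python, from rig import robot gives the robot as it stands.
- The arm moves only by the tool play_rows, never from a script. Its argument "plan" is a list of rows, each a list of 5 numbers: the opening, from 0 (shut) to 1 (fully open), then the shift along the tool's x, y, z in cm, then the turn about the tool's z in rad. In form: [[jaw, x, y, z, yaw], ...]. A call has 1 to 20 rows; each row is the pose to reach, as a shift and turn from the pose commanded when the call began, along the tool's axes at that moment; what a row does not reach only later rows make up. A row lasts 1/8 s, in which the tool goes at most 62.5 mm and 10.7 degrees, less where a joint would pass 70% of its speed; a pose out of reach is approached as far as the arm can. A call with a gripper value outside its range is refused whole. The fingers move at their own pace and stop on an object; the grip force is fixed at half the most. Time passes only in rows, so rows that repeat a pose let the fingers close. It gives the time, the measured TCP pose, the force, the opening and the grip force at its end, in the units of the state.
- robot.state(): the state, without advancing time (a new reading comes with each control period).
- robot.read_camera(name): name is "side" or "top" or "wrist"; returns the picture (420x560x3 uint8, red, green, blue); there is no depth.
- robot.get_calibration(name): a dict with "vfov" (degrees; the focal length in pixels is half the picture's height over the tangent of half this angle, whatever the lens; pixels are square), "cx", "cy" (the principal point, pixels), "R" (3x3) and "t" (3): a world point X has camera coordinates R X + t; the wrist camera has in their place "hand_eye" (4x4, takes a point from camera to tool coordinates, whose origin is the TCP and whose axes are the flange's). Camera axes: x right, y down, z forward; pixel columns grow to the right and rows downward; lengths in mm; the calibration is good to about 2 mm. A picture is of the moment at which its call begins: read the wrist's pose just before it. get_calibration takes no time and is no camera call.
- robot.close_job(): hands the job in; it is judged then, once.
The state is a dict: "t": time; "q": joint angles; "dq": joint speeds; "effort": joint torques, N m; "ee_pos": TCP position; "eef_rot": TCP orientation; "contact_force": force on the tool from outside, world axes, zero at the start; "torque": the same for the moment, N m; "finger_gap": finger opening in mm; "grasp_force": force on a finger pad.
Only numpy, scipy, OpenCV 4.12 (cv2) and the standard library are available. Lean on these libraries where they do the work, as an engineer would, in place of code of your own. Each camera call takes 0.05 s, during which the arm holds its last target. There are 200 camera calls.

## Working session

There is one attempt and no reset: what is moved stays moved. The work goes in short steps, Python scripts to look and compute and a tool call to move; the robot and the scene stay as the last step left them, time stands still between calls to the robot, and variables do not carry over. Pictures are saved under pics/ and viewed, at most 10 in all, crops included, and the job is handed in when it is done.

Besides the shell and the picture viewer there is one more tool, called after ">>>" as a command line: name --pt "numbers of a row" for each row, then --argument value for the rest. play_rows: Moves the arm, as the interface text tells. Its arguments: {"type":"object","properties":{"plan":{"type":"array"}},"required":["plan"]}

```bash
ls; mkdir -p pics; python3 - <<'E'
from rig import robot
import cv2,numpy as np
s=robot.state();print(s)
for n in("side","top","wrist"):
    c=robot.get_calibration(n);print(n,c)
ims=[]
for n in("side","top","wrist"):
    im=robot.read_camera(n);np.save(f"pics/{n}0.npy",im);cv2.imwrite(f"pics/{n}0.png",im[:,:,::-1])
E
```

```text
pics
{'t': 0.0, 'q': array([-1.35920256,  0.53718762, -0.00445764,  1.53886358,  0.00259048,
        1.06730017, -0.07119005]), 'dq': array([ 0.00058904, -0.00127458, -0.00040569,  0.00149519,  0.00142385,
       -0.00205427,  0.00144437]), 'effort': array([ 1.29823391e-03, -5.83408105e+01,  1.04940288e+00, -2.59105521e+01,
        1.23304990e-02,  9.55278781e-03, -1.37672052e-05]), 'ee_pos': array([178.08305386, 624.47249215, 230.40272998]), 'eef_rot': array([-3.13984317e+00,  1.10465335e-04,  2.86389260e+00]), 'contact_force': array([-0.39493163,  0.31484443,  0.45294015]), 'torque': array([ 0.03359584, -0.01593926, -0.02852644]), 'grasp_force': 0.0, 'finger_gap': 85.25599860293416}
side {'vfov': 48.27842207702031, 'cx': 288.6634801362491, 'cy': 214.1021717203251, 'R': array([[-0.99522641, -0.09668653,  0.01327072],
       [-0.08244989,  0.76023801, -0.64439133],
       [ 0.05221506, -0.64240943, -0.76458074]]), 't': array([ 570.61462652,  154.16739698, 1120.70713347])}
top {'vfov': 45.705082811447284, 'cx': 270.8793179963816, 'cy': 211.96237028367912, 'R': array([[-0.02081049, -0.99970617,  0.01242972],
       [-0.98893105,  0.01875617, -0.14718553],
       [ 0.14690915, -0.01535514, -0.9890308 ]]), 't': array([ -62.61770159,  580.78837943, 1135.01525944])}
wrist {'vfov': 64.79194232136923, 'cx': 278.2294064022658, 'cy': 207.83806082127637, 'hand_eye': array([[ 8.81670781e-05, -9.47146890e-01, -3.20800190e-01,
         8.41962618e+01],
       [ 9.99999823e-01, -1.05231723e-04,  5.85526342e-04,
         1.09002125e+00],
       [-5.88337811e-04, -3.20800185e-01,  9.47146713e-01,
        -1.42583409e+02],
       [ 0.00000000e+00,  0.00000000e+00,  0.00000000e+00,
         1.00000000e+00]])}
```

View pics/top0.png

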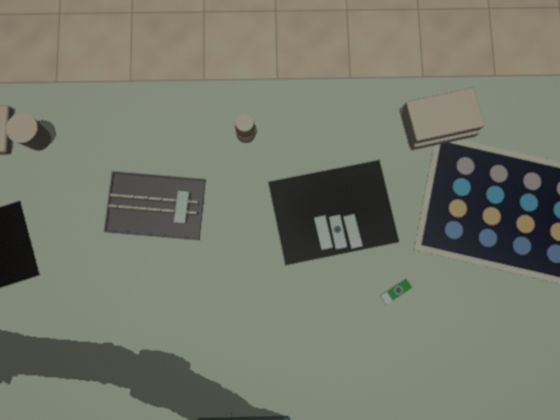

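View pics/side0.png

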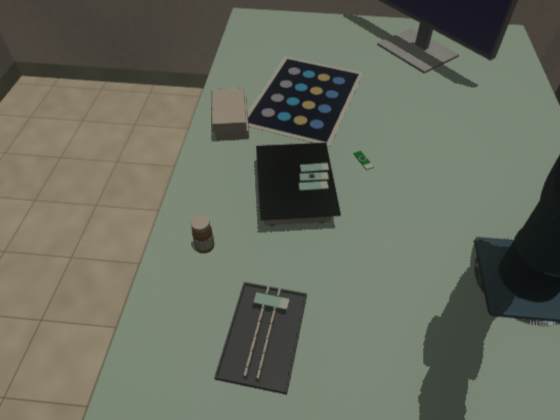

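The top view shows the plate at (334,212) with three slides at (323,232), (338,231) and (353,231), the middle one with the hollow. The tray is at (155,206), with flat_slide3 at (181,207). The green decoy is at (396,291).

```bash
cat > h.py <<'E'
from rig import robot
import cv2,numpy as np
from scipy.spatial.transform import Rotation as Ro
def cam(n,s=None):
    c=robot.get_calibration(n);f=210/np.tan(np.radians(c["vfov"]/2))
    K=np.array([[f,0,c["cx"]],[0,f,c["cy"]],[0,0,1]])
    if n=="wrist":
        H=c["hand_eye"];Rt=Ro.from_euler("xyz",s["eef_rot"]).as_matrix()
        Rw=Rt@H[:3,:3];o=Rt@H[:3,3]+s["ee_pos"];return K,Rw.T,-Rw.T@o
    return K,np.array(c["R"]),np.array(c["t"])
def ray(C,p,z):
    K,R,t=C;p=np.atleast_2d(p).astype(float)
    d=np.c_[p,np.ones(len(p))]@np.linalg.inv(K).T@R;o=-R.T@t
    return o+d*((z-o[2])/d[:,2:])
def proj(C,X):
    K,R,t=C;x=(np.atleast_2d(X)@R.T+t)@K.T;return x[:,:2]/x[:,2:]
def tri(C1,p1,C2,p2):
    return cv2.triangulatePoints(C1[0]@np.c_[C1[1],C1[2]],C2[0]@np.c_[C2[1],C2[2]],np.array(p1,float).T,np.array(p2,float).T)
def tri3(*a):
    X=tri(*a);return (X[:3]/X[3]).T
E
python3 - <<'E'
from h import *
np.set_printoptions(precision=1,suppress=True)
T=cam("top");S=cam("side")
t=np.load("pics/top0.npy");s=np.load("pics/side0.npy")
def quad(im,box,thr):
    x0,y0,x1,y1=box;g=im[y0:y1,x0:x1].max(2)
    m=(g<thr).astype(np.uint8);m=cv2.morphologyEx(m,cv2.MORPH_CLOSE,np.ones((9,9)))
    c=max(cv2.findContours(m,0,2)[0],key=cv2.contourArea)
    q=cv2.approxPolyDP(cv2.convexHull(c),6,True)[:,0]+[x0,y0];return q
print(quad(t,(255,150,410,275),35).tolist(),quad(s,(245,135,345,225),35).tolist())
print(t[200,290],s[180,270],t[230,130],t[205,150])
def blobs(im,box,thr):
    x0,y0,x1,y1=box;m=(im[y0:y1,x0:x1].max(2)>thr).astype(np.uint8)
    for c in cv2.findContours(m,0,2)[0]:
        if cv2.contourArea(c)>60: print(cv2.minAreaRect(c+np.array([[x0,y0]])))
blobs(t,(305,205,370,255),70);print();blobs(s,(290,155,335,195),70)
E
python3 - <<'E'
import cv2,numpy as np
t=np.load("pics/top0.npy");
a=cv2.resize(t[140:275,260:410],None,fx=5,fy=5,interpolation=cv2.INTER_CUBIC)[:,:,::-1]
a=np.clip(a*1.0,0,255)
cv2.imwrite("pics/c1.png",a[:600])
b=cv2.resize(t[160:250,95:215],None,fx=6,fy=6,interpolation=cv2.INTER_CUBIC)[:,:,::-1];cv2.imwrite("pics/c2.png",b)
E
```

```text
[[381, 178], [390, 213], [382, 221], [304, 222], [301, 198], [329, 176]] [[328, 135], [338, 214], [262, 219], [257, 147]]
[38 39 36] [23 24 22] [79 77 75] [80 80 76]
((352.5, 251.0), (6.0, 33.0), 90.0)
((322.942626953125, 232.13113403320312), (34.24137878417969, 12.53990364074707), 76.75948333740234)
((352.4884948730469, 230.87254333496094), (33.992820739746094, 12.452815055847168), 75.3791275024414)
((337.57562255859375, 231.48410034179688), (34.146236419677734, 12.566638946533203), 78.11134338378906)

((313.5, 185.0), (8.0, 29.0), 90.0)
((313.9107666015625, 175.89382934570312), (7.654862880706787, 28.23423957824707), 86.8201675415039)
((314.0583801269531, 166.8172607421875), (7.480940341949463, 28.07133674621582), 85.91438293457031)
((331.5, 169.0), (28.0, 5.0), 90.0)[ WARN:0@0.028] global loadsave.cpp:1063 imwrite_ Unsupported depth image for selected encoder is fallbacked to CV_8U.
```

View pics/c2.png

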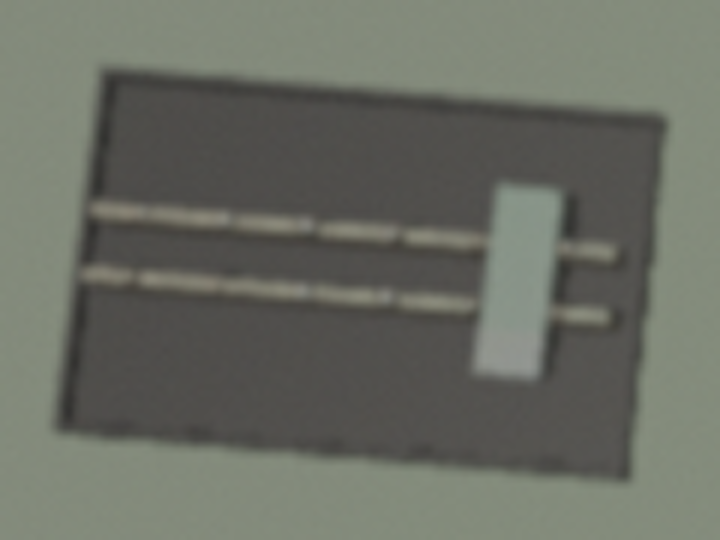

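The crop shows the tray pan, both rails and flat_slide3 at crop (518,282). The lugs are too faint to use here, so I'll look again with the wrist camera.

```bash
python3 - <<'E'
from h import *
np.set_printoptions(precision=1,suppress=True)
T=cam("top");S=cam("side")
s=np.load("pics/side0.npy");t=np.load("pics/top0.npy")
# plate corners by eye ordering from masks with adaptive threshold
def quad(im,box,thr):
    x0,y0,x1,y1=box;m=(im[y0:y1,x0:x1].max(2)<thr).astype(np.uint8)
    m=cv2.morphologyEx(m,cv2.MORPH_CLOSE,np.ones((15,15)))
    c=max(cv2.findContours(m,0,2)[0],key=cv2.contourArea)
    return cv2.approxPolyDP(cv2.convexHull(c),5,True)[:,0]+[x0,y0]
print("plate",quad(t,(262,152,404,270),60).tolist(),quad(s,(245,135,345,225),45).tolist())
print("slides tri",tri3(T,[[322.9,232.1],[337.6,231.5]],S,[[313.6,185.6],[313.9,175.9]]))
for x,y,a in((322.9,232.1,76.76),(337.6,231.5,78.1),(352.5,230.9,75.4)):
    d=np.array([np.cos(np.radians(a)),np.sin(np.radians(a))])
    p=ray(T,[[x,y],[x,y]+17*d,[x,y]-17*d],62);v=p[2]-p[1];print(p[0],np.linalg.norm(v),np.arctan2(v[1],v[0]))
q=quad(t,(95,160,215,250),95);print("tray",q.tolist());w=ray(T,q,12);print(w,w.mean(0))
c=np.array([518,282])/6+[95,160];print("fs3",c,ray(T,c,33))
E=1
E
```

```text
plate [[378, 161], [403, 241], [286, 269], [262, 183]] [[328, 135], [344, 214], [322, 224], [260, 224], [257, 146]]
slides tri [[ 527.4 -193.7   59.1]
 [ 528.4 -227.8   60.7]]
[ 527.2 -193.4   62. ] 78.84343715084648 0.19489819100426037
[ 528.  -227.5   62. ] 78.86867482724806 0.16726331497232952
[ 528.7 -262.2   62. ] 78.77239415496823 0.21053415495787187
tray [[112, 172], [204, 179], [199, 239], [105, 231]]
[[690.3 312.2  12. ]
 [668.8  87.4  12. ]
 [521.6  99.6  12. ]
 [545.4 325.2  12. ]] [606.5 206.1  12. ]
fs3 [181.3 207. ] [[597.  138.9  33. ]]
```

>>> play_rows --pt "1 -4.3 -2.4 0.5 -0.02" --pt "1 -8.5 -4.8 1 -0.04" --pt "1 -12.8 -7.2 1.5 -0.06" --pt "1 -17 -9.6 2 -0.08" --pt "1 -21.3 -12 2.5 -0.1" --pt "1 -25.5 -14.5 3 -0.12" --pt "1 -29.8 -17 3.5 -0.14" --pt "1 -34 -19.3 4 -0.16" --pt "1 -38.3 -21.7 4.5 -0.18" --pt "1 -42.5 -24.2 5 -0.182" --pt "1 -46.8 -26.6 5.5 -0.182" --pt "1 -51 -29 6 -0.182" --pt "1 -51 -29 6 -0.182" --pt "1 -51 -29 6 -0.182" --pt "1 -51 -29 6 -0.182"

```text
t: 2.02
ee_pos: [588.2, 208.0, 171.3]
eef_rot: [3.141, -0.001, 3.048]
contact_force: [0.5, 0.4, -0.0]
finger_gap: 85.1
grasp_force: 0.0
```

```bash
python3 - <<'E'
from h import *
s=robot.state();print(s["t"],s["ee_pos"],s["eef_rot"],s["q"])
im=robot.read_camera("wrist");np.savez("pics/w1.npz",im=im,p=s["ee_pos"],r=s["eef_rot"]);cv2.imwrite("pics/w1.png",im[:,:,::-1])
E
```

```text
2.025 [588.22692334 207.99160794 171.29618376] [ 3.14087040e+00 -6.58203412e-04  3.04816658e+00] [-0.46288596  0.5581384   0.0720848   1.66542847 -0.04915346  0.92001204
  1.10546114]
```

View pics/w1.png

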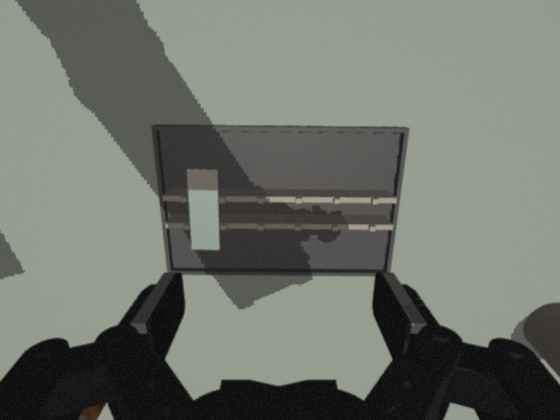

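The wrist view shows the tray with its lugs at columns 223, 261, 299, 337 and 375 on rails at rows 200 and 227. That puts the middle place between columns 261 and 299. I'll view an enlarged crop to pin this down.

```bash
python3 - <<'E'
import cv2,numpy as np
im=np.load("pics/w1.npz")["im"][185:245,215:315,::-1]
a=cv2.resize(im,None,fx=8,fy=8,interpolation=cv2.INTER_CUBIC).astype(float)
cv2.imwrite("pics/c3.png",np.clip(a*1.6-40,0,255).astype(np.uint8))
E
```

```text
(no output)
```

View pics/c3.png

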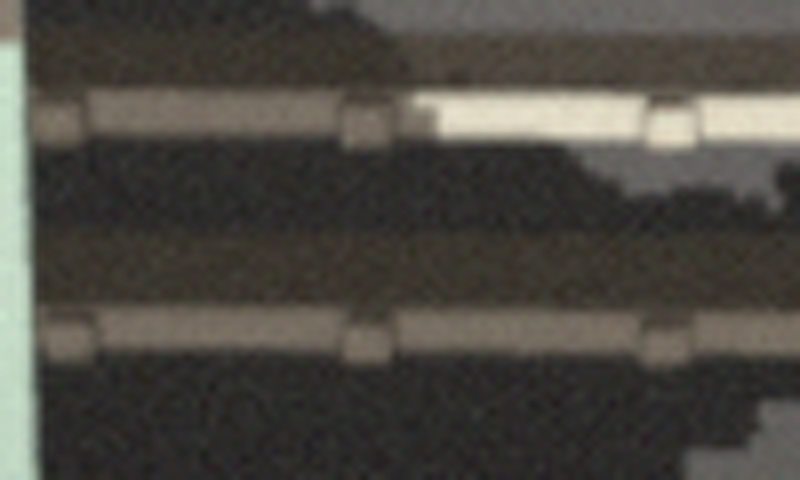

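The crop shows the lugs of the middle place at crop (367,122), (671,127), (367,343) and (665,343).

```bash
python3 - <<'E'
from h import *
np.set_printoptions(precision=2,suppress=True)
d=np.load("pics/w1.npz");C=cam("wrist",{"ee_pos":d["p"],"eef_rot":d["r"]})
p=np.array([[367,122],[671,127],[367,343],[665,343]])/8+[214.5,184.5]
w=ray(C,p,35);print(w,w.mean(0))
a=w[1]-w[0];b=w[3]-w[2];print(np.hypot(*a[:2]),np.hypot(*b[:2]),np.arctan2(-a[0],a[1]),np.arctan2(-b[0],b[1]),np.linalg.norm(w[2]-w[0]))
print("far lug",ray(C,[[223,200.5],[375,202]],35))
# target look pose over plate: TCP (505,-225,175) yaw 3.33
s=robot.state();R=Ro.from_euler("xyz",s["eef_rot"]).as_matrix()
print(R.T@(np.array([505,-225,175])-s["ee_pos"]))
E
```

```text
[[589.79 193.66  35.  ]
 [593.5  227.    35.  ]
 [615.88 190.76  35.  ]
 [619.05 224.43  35.  ]] [604.56 208.96  35.  ]
33.54718385861961 33.815276778835184 -0.11097904580762642 -0.09388064813494833 26.256825704825886
far lug [[587.39 160.74  35.  ]
 [601.35 294.39  35.  ]]
[  42.58 -438.77   -3.86]
```

>>> play_rows --pt "1 0.5 -4.9 0 -0.03" --pt "1 1 -9.8 0 -0.06" --pt "1 1.4 -14.6 0 -0.09" --pt "1 1.9 -19.5 0 -0.12" --pt "1 2.4 -24.4 0 -0.16" --pt "1 2.9 -29.3 0 -0.19" --pt "1 3.3 -34.1 0 -0.22" --pt "1 3.8 -39 0 -0.25" --pt "1 4.3 -43.9 0 -0.28" --pt "1 4.3 -43.9 0 -0.28" --pt "1 4.3 -43.9 0 -0.28" --pt "1 4.3 -43.9 0 -0.28"

```text
t: 3.58
ee_pos: [505.0, -224.6, 171.3]
eef_rot: [3.141, 0.0, -2.955]
contact_force: [0.0, 0.2, -0.2]
finger_gap: 85.2
grasp_force: 0.0
```

```bash
python3 - <<'E'
from h import *
s=robot.state();print(s["t"],s["ee_pos"],s["eef_rot"],s["q"],s["contact_force"])
im=robot.read_camera("wrist");np.savez("pics/w2.npz",im=im,p=s["ee_pos"],r=s["eef_rot"]);cv2.imwrite("pics/w2.png",im[:,:,::-1])
E
```

```text
3.575 [ 505.02958396 -224.55721348  171.32731284] [ 3.14084160e+00  3.67236312e-04 -2.95452931e+00] [ 0.26878133  0.44657237  0.08840404  1.85611448 -0.05229266  0.84117534
  2.14129222] [ 0.01292061  0.24582397 -0.16759883]
```

View pics/w2.png

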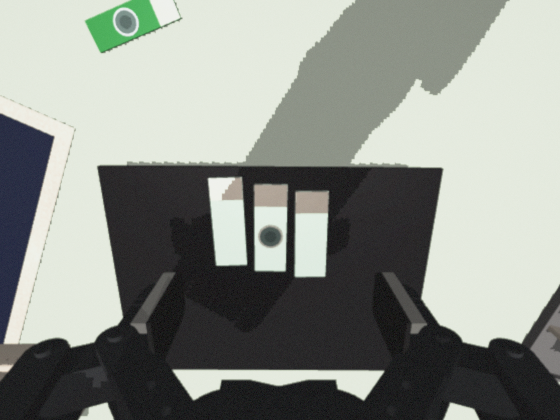

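The wrist view shows the plate's front edge near row 167, and the hollow slide in the middle at columns 254-288, rows 184-271. Its label faces the edge and the hollow is at (270,237).

```bash
cat > sl.py <<'E'
from h import *
np.set_printoptions(precision=2,suppress=True)
def slides(im,box,C,z,thr=90):
    x0,y0,x1,y1=box;m=(im[y0:y1,x0:x1].max(2)>thr).astype(np.uint8);out=[]
    for c in cv2.findContours(m,0,2)[0]:
        if cv2.contourArea(c)<600: continue
        b=cv2.boxPoints(cv2.minAreaRect(c+np.array([[x0,y0]])));w=ray(C,b,z)[:,:2]
        (u,(l,k),_)=cv2.minAreaRect(w.astype(np.float32))
        e=w-np.roll(w,-1,0);v=e[np.argmax(np.hypot(*e.T))];v=v*np.sign(v[0])
        print("px",b.mean(0),"centre",np.array(u),"size",l,k,"yaw",np.arctan2(v[1],v[0]))
E
python3 - <<'E'
from sl import *
d=np.load("pics/w2.npz");C=cam("wrist",{"ee_pos":d["p"],"eef_rot":d["r"]});im=d["im"]
for z in(61,64): slides(im,(195,172,340,290),C,z)
# front edge line
g=im.max(2).astype(int)
pts=[]
for c in list(range(110,230,6))+list(range(370,435,6)):
    col=g[150:182,c];k=np.where(col<60)[0]
    if len(k): pts.append((c,150+k[0]-.5))
pts=np.array(pts);print(pts[::4].tolist())
vx,vy,x,y=cv2.fitLine(pts.astype(np.float32),cv2.DIST_HUBER,0,.01,.01).ravel();L=lambda c:[c,y+(c-x)*vy/vx]
for z in (58,61): 
    e=ray(C,[L(110),L(271),L(430)],z);v=e[0]-e[2];print(z,e,"yaw",np.arctan2(v[0],-v[1]),np.linalg.norm(ray(C,[98,167],z)-ray(C,[441,168],z)))
E
```

```text
px [310.62 233.97] centre [ 526.04 -190.63] size 78.749267578125 28.94620704650879 yaw 0.21230022396804663
px [270.5 227.5] centre [ 526.63 -225.28] size 77.37966918945312 28.46990394592285 yaw 0.1636273030434347
px [227.26 220.98] centre [ 527.79 -261.39] size 80.18526458740234 29.92469024658203 yaw 0.18514665260676563
px [310.62 233.97] centre [ 524.81 -191.2 ] size 77.81503295898438 28.60279655456543 yaw 0.21230022396804718
px [270.5 227.5] centre [ 525.4  -225.44] size 76.46167755126953 28.132150650024414 yaw 0.16362730304343467
px [227.26 220.98] centre [ 526.55 -261.12] size 79.23402404785156 29.569690704345703 yaw 0.18514665260676588
[[110.0, 165.5], [134.0, 165.5], [158.0, 165.5], [182.0, 165.5], [206.0, 166.5], [370.0, 167.5], [394.0, 167.5], [418.0, 167.5]]
58 [[ 497.72 -357.84   58.  ]
 [ 475.38 -233.99   58.  ]
 [ 453.24 -111.19   58.  ]] yaw 0.17842009351946936 268.8988262294749
61 [[ 496.84 -356.44   61.  ]
 [ 474.76 -234.04   61.  ]
 [ 452.88 -112.68   61.  ]] yaw 0.17842009351946933 265.7461716925026
```

>>> play_rows --pt "0 -1.5 -0.2 2 0" --pt "0 -3 -0.4 4 0" --pt "0 -4.4 -0.5 6 0" --pt "0 -4.4 -0.5 8 0" --pt "0 -4.4 -0.5 9 0" --pt "0 -4.4 -0.5 9.5 0" --pt "0 -4.4 -0.5 9.7 0" --pt "0 -4.4 -0.5 9.7 0" --pt "0 -4.4 -0.5 9.7 0" --pt "0 -4.4 -0.5 9.7 0"

```text
t: 4.88
ee_pos: [548.8, -223.5, 74.7]
eef_rot: [-3.141, 0.001, -2.957]
contact_force: [0.3, 0.2, 0.9]
finger_gap: 0.0
grasp_force: 0.0
```

```bash
python3 - <<'E'
from sl import *
s=robot.state();print(s["t"],s["ee_pos"],s["eef_rot"],s["contact_force"],s["finger_gap"])
im=robot.read_camera("wrist");np.savez("pics/w3.npz",im=im,p=s["ee_pos"],r=s["eef_rot"]);cv2.imwrite("pics/w3.png",im[:,:,::-1])
print([robot.read_camera("side").shape and robot.state()["contact_force"] for _ in range(3)])
E
```

```text
4.875 [ 548.78 -223.48   74.66] [-3.14  0.   -2.96] [0.25 0.2  0.87] 0.03395586771436277
[array([ 0.33, -0.2 ,  0.06]), array([-0.08, -0.62, -0.03]), array([-0.31, -0.56,  0.15])]
```

View pics/w3.png

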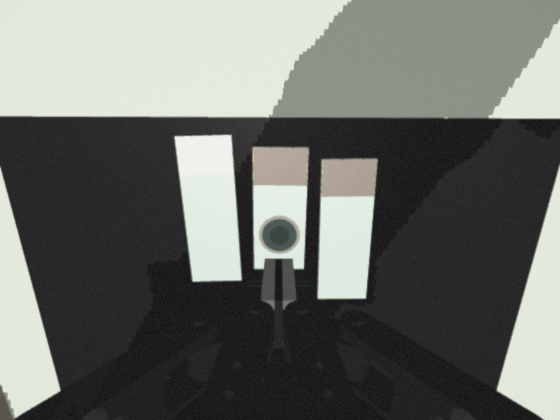

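The view shows the shut fingertips at (279,262) above the far flat part of the hollow slide, with the hollow at (279,235) and the far end at row 270. The tips line up with the slide.

```bash
python3 - <<'E'
from sl import *
d=np.load("pics/w3.npz");C=cam("wrist",{"ee_pos":d["p"],"eef_rot":d["r"]});im=d["im"]
R=Ro.from_euler("xyz",d["r"]).as_matrix()
w=ray(C,[[253,147],[308,147],[303.5,270],[253.5,269],[279,235],[279,117]],61)
print(w);print((w-d["p"])@R)
E
```

```text
[[ 490.93 -244.51   61.  ]
 [ 486.2  -219.15   61.  ]
 [ 550.29 -207.72   61.  ]
 [ 554.57 -233.99   61.  ]
 [ 532.78 -224.27   61.  ]
 [ 475.33 -235.02   61.  ]]
[[ 60.73 -10.08  13.63]
 [ 60.73  15.73  13.62]
 [ -4.36  15.22  13.66]
 [ -3.76 -11.39  13.66]
 [ 15.88   2.16  13.65]
 [ 74.33   2.11  13.62]]
```

```bash
python3 - <<'E'
from sl import *
d=np.load("pics/w2.npz");C=cam("wrist",{"ee_pos":d["p"],"eef_rot":d["r"]});im=d["im"]
R=Ro.from_euler("xyz",d["r"]).as_matrix()
w=ray(C,[[271,184],[270.5,271],[270.5,236.5],[270.5,167],[227,221],[227,177.5],[227,266]],61)
print(w);print((w-d["p"])@R)
im3=np.load("pics/w3.npz")["im"];print(im3[255:300:3,257].max(1), im3[255:300:3,300].max(1))
print(im[160:280:3,270].max(1))
# brighten
a=cv2.resize(im3[200:310,230:330],None,fx=5,fy=5,interpolation=cv2.INTER_CUBIC)
cv2.imwrite("pics/c4.png",cv2.convertScaleAbs(a,alpha=3)[:,:,::-1])
E
```

```text
[[ 488.44 -231.55   61.  ]
 [ 564.65 -218.11   61.  ]
 [ 532.78 -223.9    61.  ]
 [ 475.16 -234.37   61.  ]
 [ 525.81 -261.32   61.  ]
 [ 489.68 -266.32   61.  ]
 [ 566.8  -255.65   61.  ]]
[[ 17.64  -3.87 110.32]
 [-59.74  -4.84 110.35]
 [-27.35  -4.6  110.33]
 [ 31.21  -4.17 110.31]
 [-13.54 -40.07 110.3 ]
 [ 22.89 -38.26 110.29]
 [-54.87 -42.12 110.32]]
[234 235 235 235 232  43  34  32  31  28  44  33  30  27  32] [236 235 235 235 232  40  33  26  35  28  44  29  25  29  28]
[148 146  81  35  39  37  36  30 135 180 178 178 176 174 173 177 238 238
 238 238 239 237 147  91  68  71  70  68  91 171 235 236 236 235 235 235
 236 105  28  30]
```

View pics/c4.png

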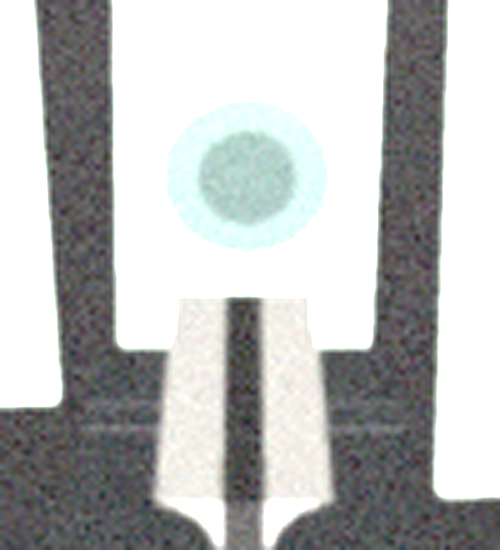

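```bash
python3 - <<'E'
from sl import *
d=np.load("pics/w2.npz");C=cam("wrist",{"ee_pos":d["p"],"eef_rot":d["r"]})
e=np.load("pics/w3.npz");D=cam("wrist",{"ee_pos":e["p"],"eef_rot":e["r"]})
for z in(58,61,64):print(z,proj(D,ray(C,[[230,265.5],[270.5,271],[310,277],[226,177.5],[271,184],[312,191],[270.5,236.5]],z)))
E
```

```text
58 [[215.28 281.16]
 [279.19 289.54]
 [341.1  298.64]
 [205.75 136.5 ]
 [280.94 147.57]
 [348.86 159.43]
 [279.54 235.15]]
61 [[214.99 281.45]
 [279.34 289.89]
 [341.67 299.05]
 [205.34 135.67]
 [281.13 146.85]
 [349.58 158.81]
 [279.7  235.12]]
64 [[214.69 281.76]
 [279.5  290.25]
 [342.26 299.47]
 [204.9  134.82]
 [281.32 146.09]
 [350.33 158.16]
 [279.87 235.1 ]]
```

>>> play_rows --pt "0 -0.3 0.1 0.3 0" --pt "0 -0.6 0.2 0.6 0" --pt "0 -0.6 0.2 0.75 0" --pt "0 -0.6 0.2 0.8 0" --pt "0 -0.6 0.2 0.8 0" --pt "0 -0.6 0.2 0.8 0"

```text
t: 5.82
ee_pos: [554.1, -220.4, 66.4]
eef_rot: [-3.142, 0.0, -2.957]
contact_force: [-0.3, -0.4, -0.1]
finger_gap: 0.5
grasp_force: 0.0
```

>>> play_rows --pt "0 0 0 0.03 0" --pt "0 0 0 0.06 0" --pt "0 0 0 0.09 0" --pt "0 0 0 0.12 0" --pt "0 0 0 0.12 0" --pt "0 0 0 0.12 0"

```text
t: 6.58
ee_pos: [554.1, -220.3, 65.1]
eef_rot: [3.142, -0.0, -2.957]
contact_force: [-0.3, 1.2, -0.1]
finger_gap: 0.1
grasp_force: 0.0
```

>>> play_rows --pt "0 0 0 0.02 0" --pt "0 0 0 0.04 0" --pt "0 0 0 0.06 0" --pt "0 0 0 0.06 0" --pt "0 0 0 0.06 0"

```text
t: 7.2
ee_pos: [554.1, -220.3, 64.5]
eef_rot: [-3.142, 0.0, -2.957]
contact_force: [0.2, -0.7, 0.4]
finger_gap: -0.1
grasp_force: 0.0
```

>>> play_rows --pt "0 0 0 0.02 0" --pt "0 0 0 0.04 0" --pt "0 0 0 0.05 0" --pt "0 0 0 0.05 0" --pt "0 0 0 0.05 0"

```text
t: 7.82
ee_pos: [554.1, -220.3, 64.0]
eef_rot: [3.142, 0.0, -2.957]
contact_force: [0.6, -0.7, -0.7]
finger_gap: 0.3
grasp_force: 0.0
```

>>> play_rows --pt "0 0 0 0.02 0" --pt "0 0 0 0.04 0" --pt "0 0 0 0.05 0" --pt "0 0 0 0.05 0"

```text
t: 8.32
ee_pos: [554.1, -220.3, 63.5]
eef_rot: [-3.142, -0.0, -2.957]
contact_force: [-1.4, -0.7, -0.7]
finger_gap: 0.0
grasp_force: 0.0
```

```bash
python3 - <<'E'
from h import *
s=robot.state();print(s["ee_pos"],s["contact_force"],s["torque"],s["effort"])
E
```

```text
[ 554.09799553 -220.31524196   63.4873163 ] [-1.38886454 -0.6708765  -0.73844271] [-0.03503779  0.01632152 -0.05294204] [-1.53935922e-03 -5.77344596e+01  2.63444580e+00 -1.86365354e+01
  8.91158270e-03  1.61828575e-04  1.07757073e-04]
```

>>> play_rows --pt "0 0 0 0.02 0" --pt "0 0 0 0.03 0" --pt "0 0 0 0.04 0" --pt "0 0 0 0.04 0"

```text
t: 8.82
ee_pos: [554.1, -220.3, 63.1]
eef_rot: [3.142, 0.0, -2.957]
contact_force: [0.3, 0.9, 0.3]
finger_gap: 0.2
grasp_force: 0.0
```

>>> play_rows --pt "0 0 0 0.02 0" --pt "0 0 0 0.03 0" --pt "0 0 0 0.04 0" --pt "0 0 0 0.04 0"

```text
t: 9.32
ee_pos: [554.1, -220.3, 62.7]
eef_rot: [3.142, -0.0, -2.957]
contact_force: [0.4, -0.1, 0.7]
finger_gap: 0.1
grasp_force: 0.0
```

>>> play_rows --pt "0 0 0 0.01 0" --pt "0 0 0 0.02 0" --pt "0 0 0 0.03 0" --pt "0 0 0 0.03 0"

```text
t: 9.82
ee_pos: [554.2, -220.4, 62.6]
eef_rot: [-3.141, 0.0, -2.957]
contact_force: [-0.2, -0.6, 3.1]
finger_gap: 0.3
grasp_force: 1.4
```

```bash
python3 - <<'E'
from h import *
F=[]
for _ in range(6):
    robot.read_camera("top");s=robot.state();F.append(s["contact_force"])
print(np.mean(F,0),np.std(F,0),s["ee_pos"],s["t"])
E
```

```text
[-0.78325267 -0.18003912  2.93519174] [0.39804707 0.4572342  0.53335279] [ 554.22210274 -220.40951442   62.53775532] 10.125
```

>>> play_rows --pt "0 0.05 0 0 0" --pt "0 0.15 0 0 0" --pt "0 0.3 0 0 0" --pt "0 0.45 0 0 0" --pt "0 0.6 0 0 0" --pt "0 0.75 0 0 0" --pt "0 0.9 0 0 0" --pt "0 1 0 0 0" --pt "0 1 0 0 0"

```text
t: 11.25
ee_pos: [544.2, -222.3, 62.5]
eef_rot: [-3.142, -0.0, -2.957]
contact_force: [1.0, -0.2, 4.4]
finger_gap: -0.2
grasp_force: 2.4
```

```bash
cat > chk.py <<'E'
from sl import *
F=[]
for _ in range(4):
    s=robot.state();im=robot.read_camera("wrist");F.append(s["contact_force"])
print("F",np.mean(F,0),s["ee_pos"],s["eef_rot"],s["t"])
C=cam("wrist",s);R=Ro.from_euler("xyz",s["eef_rot"]).as_matrix()
# bright slide rows along middle columns; label end row & left/right edges
g=im.max(2)
import sys
lat=float(sys.argv[1]) if len(sys.argv)>1 else 0
P=lambda p,z:((ray(C,p,z)-s["ee_pos"])@R)[0]
m=(g>90).astype(np.uint8)
np.savez("pics/last.npz",im=im,p=s["ee_pos"],r=s["eef_rot"])
E
python3 chk.py; python3 - <<'E'
from sl import *
d=np.load("pics/last.npz");im=d["im"];C=cam("wrist",{"ee_pos":d["p"],"eef_rot":d["r"]});R=Ro.from_euler("xyz",d["r"]).as_matrix()
print(im[60:300:3,278].max(1))
e=np.array([[278,r] for r in (110,)])
for r in (170,190,210):print(r,''.join('#' if v>90 else '.' for v in im[r,150:400].max(1)))
print(np.round(proj(C,np.array(d["p"])+R@np.array([0,0,0]))))
E
```

```text
F [0.23 0.03 4.71] [ 544.18 -222.25   62.45] [-3.14 -0.   -2.96] 11.4
[234 233 234 234 234 235 235 234 234 234 233 234 234 226 222 186 153 149
 147 147 147 146 148  62  41  43 169 182 182 181 182 185 182 181 180 180
 179 177 177 177 230 240 240 240 240 239 239 239 239 238 239 191 139  89
  91  72  71  72  70  66  67  74  87  91 175 235 168  31  29  22  26  22
  25  30  26  27  21  26  34  23]
170 ..............##############################################################...................#############################################################..............................................................................................
190 .................############################################################..................############################################################..............###########################################################......................
210 ....................###########################################################.................##########################################################..............###########################################################.......................
[[275. 276.]]
```

>>> play_rows --pt "0 0.1 0 -0.01 0" --pt "0 0.25 0 -0.01 0" --pt "0 0.4 0 -0.01 0" --pt "0 0.55 0 -0.01 0" --pt "0 0.7 0 -0.015 0" --pt "0 0.85 0 -0.015 0" --pt "0 1.0 0 -0.015 0" --pt "0 1.15 0 -0.015 0" --pt "0 1.3 0 -0.015 0" --pt "0 1.45 0 -0.02 0" --pt "0 1.5 0 -0.02 0" --pt "0 1.5 0 -0.02 0"

```text
t: 12.95
ee_pos: [529.3, -225.0, 62.5]
eef_rot: [3.142, -0.0, -2.957]
contact_force: [1.1, 0.0, 3.2]
finger_gap: 0.1
grasp_force: 1.6
```

```bash
python3 chk.py; python3 - <<'E'
import numpy as np
im=np.load("pics/last.npz")["im"]
for c in(262,278,296):print(im[90:180:2,c].max(1))
E
```

```text
F [ 0.39 -0.16  3.06] [ 529.29 -224.92   62.52] [ 3.14 -0.   -2.96] 13.1
[234 234 234 236 233 235 234 234 234 234 234 234 234 236 235 234 234 234
 235 235 235 235 196 144 226 241 216 182 184 183 183 181 182 180 182 181
 181 179 182 178 179 178 176 177 179]
[234 234 235 234 234 234 233 234 224 222 221 187 147 148 146 146 149 146
 147 147 147 148 148 144 159 184 182 180 182 181 182 182 181 181 183 183
 179 181 180 178 177 176 176 176 178]
[149 150 148 147 144 143 147 147 149 149 149 149 148 145 146 149 148 146
 147 149 145 146 149 144 161 181 180 183 183 179 179 182 181 180 178 180
 178 180 176 178 180 179 177 174 178]
```

>>> play_rows --pt "0 0.1 0 0 0" --pt "0 0.25 0 0 0" --pt "0 0.4 0 0 0" --pt "0 0.55 0 -0.005 0" --pt "0 0.7 0 -0.005 0" --pt "0 0.85 0 -0.005 0" --pt "0 1.0 0 -0.005 0" --pt "0 1.15 0 -0.005 0" --pt "0 1.3 0 -0.01 0" --pt "0 1.45 0 -0.01 0" --pt "0 1.5 0 -0.01 0" --pt "0 1.5 0 -0.01 0"

```text
t: 14.65
ee_pos: [514.6, -227.7, 62.6]
eef_rot: [3.141, -0.0, -2.958]
contact_force: [-1.1, -0.1, 1.3]
finger_gap: 0.1
grasp_force: 0.7
```

```bash
python3 chk.py
```

```text
F [-0.51 -0.17  1.26] [ 514.65 -227.66   62.66] [ 3.14 -0.   -2.96] 14.8
```

>>> play_rows --pt "0 0 0 -0.05 0" --pt "0 0 0 -0.15 0" --pt "0 0 0 -0.5 0" --pt "0 0 0 -1.5 0" --pt "0 0 0 -3 0" --pt "0 0.5 0 -5 0" --pt "0.7 1.5 0 -7 0" --pt "0.7 3 0 -9 0" --pt "0.7 4 0 -10 0" --pt "0.7 4 0 -10 0" --pt "0.7 4 0 -10 0" --pt "0.7 4 0 -10 0"

```text
t: 16.35
ee_pos: [475.5, -234.6, 162.1]
eef_rot: [3.141, -0.001, -2.957]
contact_force: [-0.4, 0.1, 0.3]
finger_gap: 60.1
grasp_force: 0.0
```

```bash
python3 chk.py; python3 - <<'E'
import cv2,numpy as np
cv2.imwrite("pics/w5.png",np.load("pics/last.npz")["im"][:,:,::-1])
E
```

```text
F [-0.02  0.3  -0.02] [ 475.46 -234.74  162.21] [ 3.14 -0.   -2.96] 16.5
```

View pics/w5.png

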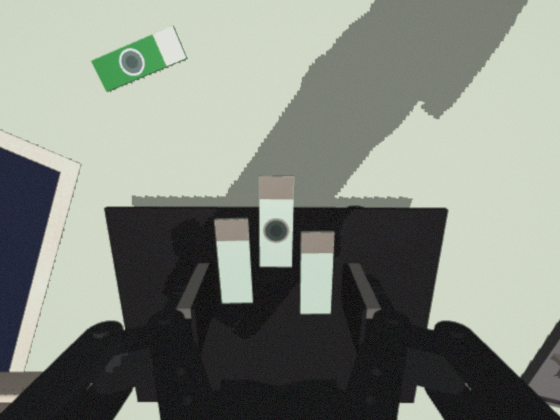

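The slide now sticks out past the front edge: its label end is at row 176 and the edge at row 207, at columns 258-295. The neighbours have not moved.

```bash
python3 - <<'E'
from sl import *
d=np.load("pics/last.npz");C=cam("wrist",{"ee_pos":d["p"],"eef_rot":d["r"]});R=Ro.from_euler("xyz",d["r"]).as_matrix()
im=d["im"]
for r in(182,190,215,255):print(r,240+np.where(np.abs(np.diff(im[r,240:310].max(1).astype(int)))>25)[0], im[r,250:305:6].tolist() if r==182 else "")
w=ray(C,[[259,176.5],[294.5,176.5],[277,176.5],[276,207.5],[276,268],[276,230],[260,267],[292,267]],62.6)
print(w);print((w-d["p"])@R)
E
```

```text
182 [] [[123, 128, 119], [122, 129, 117], [157, 145, 134], [157, 147, 135], [157, 146, 135], [156, 147, 135], [155, 146, 134], [153, 142, 132], [127, 133, 122], [127, 130, 122]]
190 [] 
215 [257 258 259 292 293] 
255 [248 249 250 258 259 260 290 291 292 299 300 301] 
[[ 451.93 -251.88   62.6 ]
 [ 447.06 -225.75   62.6 ]
 [ 449.46 -238.63   62.6 ]
 [ 473.68 -234.92   62.6 ]
 [ 525.38 -225.38   62.6 ]
 [ 492.14 -231.52   62.6 ]
 [ 526.88 -238.49   62.6 ]
 [ 522.06 -212.61   62.6 ]]
[[ 26.21 -12.58  99.62]
 [ 26.21  14.    99.63]
 [ 26.21   0.89  99.63]
 [  1.72   0.09  99.61]
 [-50.85  -0.01  99.58]
 [-17.05   0.06  99.6 ]
 [-49.92 -13.17  99.57]
 [-49.93  13.15  99.58]]
```

>>> play_rows --pt "0.55 0.8 0.05 1 0" --pt "0.55 1.55 0.05 2.5 0" --pt "0.55 1.55 0.05 4.5 0" --pt "0.55 1.55 0.05 6.5 0" --pt "0.55 1.55 0.05 8 0" --pt "0.55 1.55 0.05 9.2 0" --pt "0.55 1.55 0.05 10.2 0" --pt "0.55 1.55 0.05 11.2 0" --pt "0.55 1.55 0.05 11.8 0" --pt "0.55 1.55 0.05 12.1 0" --pt "0.55 1.55 0.05 12.1 0" --pt "0.55 1.55 0.05 12.1 0"

```text
t: 18.05
ee_pos: [460.4, -237.4, 42.0]
eef_rot: [-3.141, 0.0, -2.957]
contact_force: [0.6, -0.1, -0.3]
finger_gap: 46.9
grasp_force: 0.0
```

```bash
python3 chk.py; python3 - <<'E'
import cv2,numpy as np
cv2.imwrite("pics/w6.png",np.load("pics/last.npz")["im"][:,:,::-1])
E
```

```text
F [ 0.26 -0.23  0.03] [ 460.32 -237.41   41.96] [-3.14  0.   -2.96] 18.2
```

View pics/w6.png

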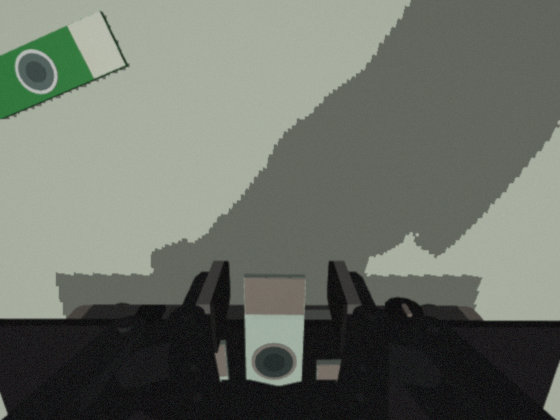

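The slide's label end (columns 244-306) sits centred between the open fingers (inner faces at columns 229 and 328), clear of the plate. I'll close them gently.

>>> play_rows --pt "0.45 0 0 0 0" --pt "0.4 0 0 0 0" --pt "0.36 0 0 0 0" --pt "0.34 0 0 0 0" --pt "0.32 0 0 0 0" --pt "0.3 0 0 0 0" --pt "0.28 0 0 0 0" --pt "0.25 0 0 0 0" --pt "0.2 0 0 0 0" --pt "0 0 0 0 0" --pt "0 0 0 0 0" --pt "0 0 0 0 0"

```text
t: 19.75
ee_pos: [460.2, -237.4, 41.7]
eef_rot: [-3.142, 0.0, -2.957]
contact_force: [0.3, 0.2, 1.9]
finger_gap: 23.9
grasp_force: 58.7
```

>>> play_rows --pt "0 0 0 -0.05 0" --pt "0 0 0 -0.15 0" --pt "0 0 0 -0.4 0" --pt "0 0 0 -0.8 0" --pt "0 0 0 -1.5 0" --pt "0 0 0 -3 0" --pt "0 0 0 -5 0" --pt "0 0 0 -7 0" --pt "0 0 0 -9 0" --pt "0 0 0 -10.5 0" --pt "0 0 0 -11.5 0" --pt "0 0 0 -12 0" --pt "0 0 0 -12 0" --pt "0 0 0 -12 0"

```text
t: 21.5
ee_pos: [459.8, -237.2, 161.1]
eef_rot: [3.141, -0.001, -2.957]
contact_force: [0.0, 0.6, -0.8]
finger_gap: 23.7
grasp_force: 58.7
```

```bash
python3 chk.py; python3 - <<'E'
import cv2,numpy as np
im=np.load("pics/last.npz")["im"];cv2.imwrite("pics/w7.png",im[:,:,::-1])
from h import *
s=robot.state();print(s["finger_gap"],s["grasp_force"])
E
```

```text
F [ 0.09 -0.08 -0.46] [ 459.9  -237.2   161.26] [ 3.14 -0.   -2.96] 21.65
23.955821700883803 58.75038743019104
```

View pics/w7.png

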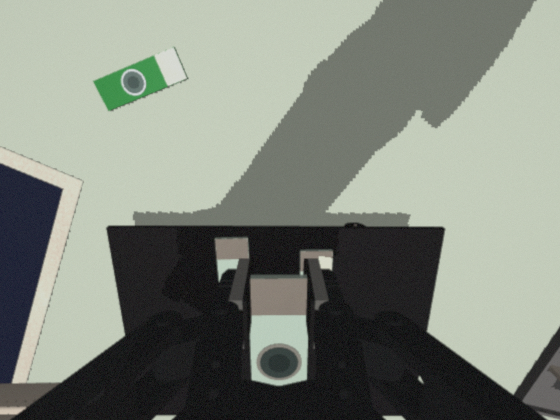

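The slide is pinched and lifted level, with its label end still at row 275 as before. The neighbours have stayed on the plate. I've now viewed more pictures than the limit of 10, so from here I measure numerically only.

>>> play_rows --pt "0 -0.8 1.3 0 0.01" --pt "0 -2.2 3.5 0 0.03" --pt "0 -4.2 6.7 0 0.05" --pt "0 -6.5 10.4 0 0.08" --pt "0 -8.9 14.2 0 0.1" --pt "0 -11.3 18 0 0.13" --pt "0 -13.7 21.8 0 0.16" --pt "0 -16.1 25.6 0 0.18" --pt "0 -18.5 29.5 0.5 0.21" --pt "0 -20.9 33.3 1 0.24" --pt "0 -22.8 36.4 2 0.27" --pt "0 -24.2 38.6 3 0.286" --pt "0 -25 39.8 3.7 0.286" --pt "0 -25.3 40.4 4.1 0.286" --pt "0 -25.3 40.4 4.1 0.286" --pt "0 -25.3 40.4 4.1 0.286" --pt "0 -25.3 40.4 4.1 0.286"

```text
t: 23.82
ee_pos: [635.1, 205.2, 121.2]
eef_rot: [-3.141, 0.001, 3.039]
contact_force: [0.1, -0.7, 0.6]
finger_gap: 24.1
grasp_force: 58.8
```

```bash
cp pics/last.npz pics/w7.npz; python3 chk.py; python3 - <<'E'
from sl import *
d=np.load("pics/last.npz");C=cam("wrist",{"ee_pos":d["p"],"eef_rot":d["r"]});im=d["im"]
ax=np.array([np.cos(-.101),np.sin(-.101)]);ay=np.array([-ax[1],ax[0]]);P=np.array([604.6,209.])
for i in(-1,1):
  for j in(-3,-1,1,3):
    print(i,j,proj(C,np.r_[P+ax*13*i+ay*17*j,35])[0],proj(C,np.r_[P+ax*13*i+ay*17*j,30])[0])
np.save("pics/g.npy",im)
g=im.max(2)
print("shape around")
for r in range(150,215,3): print(r,' '.join(f"{v:3d}" for v in g[r,190:372:6]))
E
```

```text
F [0.03 0.12 0.06] [634.92 205.83 120.99] [3.14 0.   3.04] 23.975
-1 -3 [202.58 157.43] [204.1  156.18]
-1 -1 [251.62 157.37] [252.15 156.12]
-1 1 [300.66 157.31] [300.2  156.06]
-1 3 [349.7  157.24] [348.25 156.  ]
1 -3 [205.27 193.47] [206.69 191.56]
1 -1 [252.6  193.41] [253.09 191.5 ]
1 1 [299.91 193.35] [299.49 191.44]
1 3 [347.23 193.29] [345.88 191.38]
shape around
150 196 196  75  73  73  73  74  88  84  88  91  84  85  88  87  86  87  89  88  89  88  89  92  88  89  87  87  86  87  88  84
153 199 196  78  92  97  94 101 133 129 130 100 128 128 131 134 127 131 129 103 123 131 133 128 132 133 130 104 110 130 130 133
156 196 197 115  97 122 123 122 197 198 196 193 149 197 197 196 197 197 200 188 183 197 198 195 194 196 196 166 192 197 196 197
159 197 196 117  94 120 121 119 148 192 192 195 157 192 195 196 195 194 198 194 182 195 194 197 197 195 193 178 193 193 191 194
162 197 195  67  68  71  69  67  69 111 113 115 110 115 113 115 115 115 114 118 112 114 117 115 111 114 108 115 113 109 112 107
165 197 194  62  66  65  65  65  68  69 108 107 111 111 113 114 111 112 114 114 107 1
[... 1390 characters left out ...]
 104 107 102 109 104 107 104 108 103 106 103 103 104 105 104
201 191 193  65  63  63  63  67  64  62  64  64  65  62  64 107 106 106 108 108 106 106 104 107 106 106 105 105 103 102 103 106
204 192 193  59  60  64  66  61  65  63  64  62  63  68  66 105 104 108 106 107 106 104 108 106 107 105 104 105 105 105 103 103
207 192 192  71  64  65  65  63  66  64  61  65  64  63  63  72 104 105 107 101 102 109 103 105 105 104 101 103 106 102 104 103
210 191 193  71  64  67  63  63  65  66  64  67  63  66  63  63  65  92 102 103 105 105 105 106 102 103 102 107 105 103 102 102
213 193 191  74  62  66  63  65  63  66  64  60  65  61  64  64  67  64  67 107 105 106 108 102 106 106 106 103 105 100 101 103
```

```bash
python3 - <<'E'
from sl import *
g=np.load("pics/g.npy").max(2).astype(int)
for r0,r1 in((152,154),(188,190)):
  v=g[r0:r1].mean(0)
  for a in(243,291,339): print(r0,a,v[a:a+22].round().astype(int))
# slide edges in held view: label zone rows
for f in("pics/w7.npz","pics/last.npz"):
  g=np.load(f)["im"].max(2).astype(int)
  for r in(280,300,330,350): print(f,r,g[r,240:256],g[r,302:318])
E
```

```text
152 243 [110 110 114 112 112 107  99  94  96  92  90  92 102 111 112 114 112 111
 111 108 108 106]
152 291 [109 108 108 112 113 110 104  96  98  93  96  96  98 108 112 112 111 114
 112 112 108 108]
152 339 [110 110 114 112 110 110 105  97  95  92  96  94  96 100 110 111 113 112
 113 111 111 106]
188 243 [ 92  92  93  93  92  92  90  82  82  85  91  96  94 107 126 131 130 128
 130 129 130 130]
188 291 [130 136 134 131 121  95  91  90  90  91  93 101 120 128 131 130 130 130
 130 127 128 130]
188 339 [130 134 135 124 107 101  93  91  94 106 110 122 128 130 132 132 130 128
 129 128 129 131]
pics/w7.npz 280 [ 67  65  68  67  65  59  33  22  27  54 100 136 137 137 140 139] [138 138 137 136 122  77  26  22  24  38  66  68  64  65  65  68]
pics/w7.npz 300 [ 86  78  55  36  26  23  25  22  14  38  72 119 137 139 143 138] [138 138 136 127  95  39  27  22  24  27  25  26  42  65  83  88]
pics/w7.npz 330 [ 28  16  31  29  32  37  34  24  27  60 131 196 205 205 206 204] [205 202 200 203 178  82  33  29  34  36  33  28  28  26  27  26]
pics/w7.npz 350 [ 27  25  32  36  27  33  27  29  30  65 135 196 201 203 203 201] [205 203 203 204 188 143  60  32  34  35  38  37  28  32  22  29]
pics/last.npz 280 [ 60  60  63  59  65  51  30  14  21  52  94 126 128 127 129 128] [126 124 126 122 109  66  26  13  28  41  60  59  61  60  60  60]
pics/last.npz 300 [ 76  71  51  25  27  29  27  20  18  24  65 105 124 127 126 126] [125 124 122 116  89  42  16  24  26  25  30  25  34  55  76  75]
pics/last.npz 330 [ 19  22  29  23  25  25  31  24  30  54 122 183 187 185 186 187] [187 188 189 184 161  77  29  24  29  34  35  32  18  21  12  18]
pics/last.npz 350 [ 24  58 124 178 182 183 185 185 185 187 186 186 188 187 187 187] [187 188 187 187 184 184 188 185 184 186 184 184 162  90  35  22]
```

>>> play_rows --pt "0 1 0 0 0" --pt "0 2.5 -0.1 0 0" --pt "0 4 -0.15 0.5 0" --pt "0 5.5 -0.15 1.5 0" --pt "0 6.4 -0.15 3 0" --pt "0 6.4 -0.15 4.5 0" --pt "0 6.4 -0.15 6 0" --pt "0 6.4 -0.15 7.5 0" --pt "0 6.4 -0.15 8.7 0" --pt "0 6.4 -0.15 9.4 0" --pt "0 6.4 -0.15 9.6 0" --pt "0 6.4 -0.15 9.6 0" --pt "0 6.4 -0.15 9.6 0" --pt "0 6.4 -0.15 9.6 0"

```text
t: 25.78
ee_pos: [571.3, 211.3, 25.1]
eef_rot: [3.141, 0.001, 3.04]
contact_force: [-0.2, -0.5, -0.2]
finger_gap: 23.6
grasp_force: 58.8
```

```bash
python3 chk.py; python3 - <<'E'
from sl import *
d=np.load("pics/last.npz");R=Ro.from_euler("xyz",d["r"]).as_matrix()
print(R.T@(np.array([571.35,210.9,12.2])-d["p"]),d["r"])
E
```

```text
F [ 0.04  0.05 -0.45] [571.12 211.23  24.89] [3.14 0.   3.04] 25.925
[-0.26 -0.31 12.69] [3.14 0.   3.04]
```

>>> play_rows --pt "0 0 -0.03 0.2 0" --pt "0 0 -0.03 0.4 0" --pt "0 0 -0.03 0.55 0" --pt "0 0 -0.03 0.65 0" --pt "0 0 -0.03 0.7 0" --pt "0 0 -0.03 0.75 0" --pt "0 0 -0.03 0.8 0" --pt "0 0 -0.03 0.83 0" --pt "0 0 -0.03 0.83 0"

```text
t: 27.1
ee_pos: [571.0, 210.9, 16.4]
eef_rot: [-3.142, 0.0, 3.04]
contact_force: [-0.0, -0.9, -0.7]
finger_gap: 24.1
grasp_force: 58.8
```

>>> play_rows --pt "0 0 0 0.03 0" --pt "0 0 0 0.06 0" --pt "0 0 0 0.09 0" --pt "0 0 0 0.12 0" --pt "0 0 0 0.12 0"

```text
t: 27.72
ee_pos: [570.9, 210.9, 15.2]
eef_rot: [-3.142, -0.0, 3.04]
contact_force: [0.3, 0.3, -0.6]
finger_gap: 23.9
grasp_force: 58.8
```

```bash
python3 chk.py
```

```text
F [-0.04  0.07 -0.19] [571.01 210.86  15.21] [-3.14  0.    3.04] 27.875
```

Past the lug tops (about TCP z 17) with no contact, so the slide is between the lugs.

>>> play_rows --pt "0 0 0 0.03 0" --pt "0 0 0 0.06 0" --pt "0 0 0 0.09 0" --pt "0 0 0 0.12 0" --pt "0 0 0 0.15 0" --pt "0 0 0 0.15 0"

```text
t: 28.68
ee_pos: [571.0, 210.9, 13.7]
eef_rot: [-3.142, 0.0, 3.04]
contact_force: [-0.0, -0.6, 0.1]
finger_gap: 24.1
grasp_force: 58.8
```

>>> play_rows --pt "0 0 0 0.02 0" --pt "0 0 0 0.04 0" --pt "0 0 0 0.06 0" --pt "0 0 0 0.08 0" --pt "0 0 0 0.08 0"

```text
t: 29.3
ee_pos: [571.0, 210.9, 12.9]
eef_rot: [-3.142, 0.0, 3.04]
contact_force: [0.0, 0.2, -0.0]
finger_gap: 23.7
grasp_force: 58.8
```

>>> play_rows --pt "0 0 0 0.02 0" --pt "0 0 0 0.03 0" --pt "0 0 0 0.04 0" --pt "0 0 0 0.05 0" --pt "0 0 0 0.05 0"

```text
t: 29.92
ee_pos: [571.0, 210.9, 12.4]
eef_rot: [-3.142, 0.0, 3.04]
contact_force: [-0.3, 0.2, -0.2]
finger_gap: 23.9
grasp_force: 58.8
```

>>> play_rows --pt "0 0 0 0.01 0" --pt "0 0 0 0.02 0" --pt "0 0 0 0.03 0" --pt "0 0 0 0.04 0" --pt "0 0 0 0.04 0"

```text
t: 30.55
ee_pos: [571.0, 210.9, 12.1]
eef_rot: [3.142, 0.0, 3.04]
contact_force: [-2.1, -0.7, 4.0]
finger_gap: 24.1
grasp_force: 59.0
```

>>> play_rows --pt "0.26 0 0 0 0" --pt "0.28 0 0 0 0" --pt "0.3 0 0 0 0" --pt "0.32 0 0 0 0" --pt "0.34 0 0 0 0" --pt "0.36 0 0 0 0" --pt "0.4 0 0 0 0" --pt "0.45 0 0 0 0" --pt "0.5 0 0 0 0" --pt "0.5 0 0 0 0" --pt "0.5 0 0 0 0"

```text
t: 31.92
ee_pos: [571.0, 210.9, 12.0]
eef_rot: [3.142, 0.0, 3.04]
contact_force: [-0.5, 0.5, -0.4]
finger_gap: 42.7
grasp_force: 0.0
```

```bash
python3 chk.py; python3 - <<'E'
from h import *
s=robot.state();print(s["finger_gap"],s["grasp_force"])
E
```

```text
F [-0.36  0.34 -0.28] [571.02 210.88  12.  ] [3.14 0.   3.04] 32.075
42.78126854543554 0.0
```

Released with no force on the tool. I'll raise straight up and then back off for a look.

>>> play_rows --pt "0.5 0 0 -0.1 0" --pt "0.5 0 0 -0.4 0" --pt "0.5 0 0 -1 0" --pt "0.5 0 0 -2 0" --pt "0.5 0 0 -4 0" --pt "0.5 0 0 -6.5 0" --pt "0.5 0 0 -9 0" --pt "0.5 -2 0 -11 0" --pt "0.5 -4 0 -12 0" --pt "0.5 -5.5 0 -12.5 0" --pt "0.5 -6 0 -12.5 0" --pt "0.5 -6 0 -12.5 0" --pt "0.5 -6 0 -12.5 0"

```text
t: 33.75
ee_pos: [629.8, 205.0, 136.8]
eef_rot: [-3.141, -0.001, 3.04]
contact_force: [0.7, -0.3, 0.1]
finger_gap: 43.0
grasp_force: 0.0
```

```bash
python3 chk.py; python3 - <<'E'
from sl import *
d=np.load("pics/last.npz");C=cam("wrist",{"ee_pos":d["p"],"eef_rot":d["r"]});im=d["im"]
g=im.astype(int);ax=np.array([np.cos(-.105),np.sin(-.105)]);ay=np.array([-ax[1],ax[0]]);P=np.array([604.6,208.9])
m=((g[:,:,1]-g[:,:,0]>4)&(g[:,:,1]>90)).astype(np.uint8)
def tf(w):return np.c_[(w[:,:2]-P)@ax,(w[:,:2]-P)@ay]
# expected corners at z=33 of the slide, and the pixel profile
for X in((-44,0),(-32,0),(32,0),(0,-13),(0,13)): print(X,proj(C,np.r_[P+ax*X[0]+ay*X[1],33])[0])
G=im.max(2).astype(int)
for X in(-40,-22,0,22):
  uv=proj(C,[np.r_[P+ax*X+ay*y,33] for y in np.arange(-18,18.5,1)])
  print(X,[int(G[int(round(v)),int(round(u))]) for u,v in uv])
uv=proj(C,[np.r_[P+ax*x,33] for x in np.arange(-52,42,2)]);print([(int(x),int(G[int(round(v)),int(round(u))])) for x,(u,v) in zip(np.arange(-52,42,2),uv)])
# neighbours seen from top camera
t=robot.read_camera("top");s2=robot.read_camera("side");np.save("pics/tf.npy",t);T=cam("top")
for nm,box in(("plate",(305,205,370,268)),("tray",(115,180,200,235))):
  x0,y0,x1,y1=box;mm=(t[y0:y1,x0:x1].max(2)>(70 if nm=="plate" else 115)).astype(np.uint8)
  for c in cv2.findContours(mm,0,2)[0]:
    if cv2.contourArea(c)>80: r=cv2.minAreaRect(c+np.array([[x0,y0]]));print(nm,r,ray(T,r[0],62 if nm=="plate" else 33))
E
```

```text
F [ 0.15  0.09 -0.01] [630.12 205.   136.88] [-3.14 -0.    3.04] 33.9
(-44, 0) [278.2  116.63]
(-32, 0) [278.14 133.63]
(32, 0) [277.84 215.9 ]
(0, -13) [260.91 176.38]
(0, 13) [295.04 176.5 ]
-40 [112, 108, 112, 111, 107, 134, 193, 194, 191, 193, 192, 192, 193, 192, 194, 192, 192, 191, 192, 193, 190, 193, 194, 193, 193, 192, 191, 193, 191, 193, 187, 157, 110, 109, 111, 111, 112]
-22 [108, 106, 110, 109, 103, 164, 191, 192, 188, 192, 190, 192, 193, 192, 193, 192, 193, 191, 191, 189, 191, 192, 191, 192, 192, 190, 191, 190, 191, 191, 188, 143, 112, 111, 110, 108, 110]
0 [104, 103, 105, 106, 105, 134, 185, 189, 191, 186, 146, 111, 112, 109, 89, 90, 92, 88, 89, 90, 89, 91, 89, 107, 113, 114, 115, 166, 193, 193, 189, 168, 114, 106, 101, 103, 107]
22 [65, 63, 58, 66, 67, 91, 183, 186, 188, 184, 187, 188, 189, 186, 188, 189, 187, 190, 189, 185, 186, 187, 189, 187, 185, 187, 188, 186, 187, 187, 186, 180, 107, 100, 98, 100, 102]
[(-52, 114), (-50, 117), (-48, 113), (-46, 116), (-44, 188), (-42, 192), (-40, 192), (-38, 194), (-36, 193), (-34, 192), (-32, 195), (-30, 191), (-28, 192), (-26, 189
[... 267 characters left out ...]
4, 188), (26, 188), (28, 187), (30, 163), (32, 65), (34, 62), (36, 58), (38, 61), (40, 60)]
plate ((337.0, 257.0), (20.0, 64.0), 90.0) [[ 469.07 -223.75   62.  ]]
plate ((322.8916320800781, 232.14483642578125), (34.696754455566406, 13.156046867370605), 76.60750579833984) [[ 527.13 -193.34   62.  ]]
plate ((352.5000305175781, 231.00003051757812), (34.68259048461914, 13.096923828125), 75.96376037597656) [[ 528.45 -262.17   62.  ]]
tray ((181.09231567382812, 205.26156616210938), (11.411194801330566, 29.768335342407227), 7.125016689300537) [[601.19 139.49  33.  ]]
tray ((146.96800231933594, 207.82400512695312), (32.378265380859375, 37.029293060302734), 79.69515228271484) [[596.53 220.52  33.  ]]
```

```bash
python3 -c "
from rig import robot
print(robot.close_job())"
```

```text
the job is handed in; nothing more can be done
None
```

The hollow slide lies flat across the rails in the middle place, about 7 mm off centre toward its label end (12 mm allowed), and I handed the job in at about 34 s. Readings were at most 4.7 N on the plate and 4.0 N on the tray, and the two slides left on the plate and the one in the tray measured as unmoved. I did not re-measure the bottle, but the arm never went near it. I viewed 11 pictures, one over the limit of 10.

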